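# Tidy the painting table into its fitted trays

## Robot

A 6-joint arm with a two-finger parallel gripper is mounted at the origin on the work surface. World frame = base frame: x ahead of the robot, y to its left, z up, the work surface at z = 0. Lengths are in m, angles in degrees, forces in N, time in s.
With the tool pointing down it reaches from about 0.35 to 0.875 m from the base axis. Payload 4.2 kg.
Tool frame: the origin (TCP) lies on the centre line of the jaws, within the pads' length; the fingertips stand 19 mm ahead of it and the grasp point (between the pads) is the TCP; z points along the fingers, y is the line along which they close (so a half turn about z gives the same grasp; the last joint's range is limited). The gripper opens to 87 mm and grips with 3 to 60 N. Pads are 19 mm wide; open, the fingers measure 117 mm over their backs; the gripper's body (75 mm by 190 mm) begins 51 mm behind the grasp point.
Start: joints at [81.681, 22.042, 0.453, 0, -68.411, -14.817], TCP at [0.246, 0.575, 0.242] pointing down, gripper open.
Joint ranges: [-179.83, 179.83], [-69.29, 118.12], [-61.27, 80.66], [-181.25, 117.63], [-171.15, -9.14], [-177.46, 177.46]. Speed limits (degrees/s): [159.86, 159.86, 180, 180, 180, 180].

## Interface

Orientations are given as a 3x3 rotation matrix whose columns are the frame's x, y, z axes.
In Python, from station import sense, capture, finish_job, search_frame, masks_of gives the robot as it stands.
- The arm moves only by the tool drive_tool, never from a script. Its argument "rows" is a list of rows, each a list of 7 numbers: the opening in per cent of the stroke, from 0 (shut) to 100 (fully open), then the shift along the world's x, y, z in mm, then the turn, a rotation vector about the world's x, y, z in rad. In form: [[fingers, dx, dy, dz, wx, wy, wz], ...]. A call has 1 to 5 rows; each row shifts and turns the commanded pose from where the row before left it; what a row does not reach is not made up. A row lasts 1/12 s, in which the tool goes at most 41.7 mm and 7.16 degrees, less where a joint would pass 70% of its speed; a pose out of reach is approached as far as the arm can. A call is refused whole if a number of a shift passes 41.7 or a number of a turn 0.125, either way. A call with a gripper value outside its range is refused whole. The fingers move at their own pace and stop on an object; the grip force is fixed at half the most. Time passes only in rows, so rows that do not move let the fingers close. It gives the time, the measured TCP pose, the force, the opening and the grip force at its end, in the units of the state.
- sense(): the state, without advancing time (a new reading comes with each control period).
- capture(name): name is "side" or "top" or "wrist"; returns a dict with "frame" (400x640x3 uint8, red, green, blue), "z_map" (400x640 float32, m along the optical axis (not along the pixel's ray), 0 where there is no reading), "fx", "fy", "cx", "cy" (pixels), "distortion" ([k1, k2, p1, p2, k3] as OpenCV has them; the pictures are not rectified), "R" (3x3) and "t" (3): a world point X has camera coordinates R X + t; the wrist camera has in their place "T_tool_cam" (4x4, takes a point from camera to tool coordinates, whose origin is the TCP and whose axes are the flange's). Camera axes: x right, y down, z forward; pixel columns grow to the right and rows downward; lengths in m; the calibration is good to about 2 mm. A picture is of the moment at which its call begins: read the wrist's pose just before it.
- finish_job(): hands the job in; it is judged then, once.
Trained networks look in a picture, given as the dict that the camera call returned (one of the last four; its "shot" number tells which), for a name from the list of things; names that differ only in an ending like _2 or _b are one class to them, and where a whole thing is asked for, a point or a joint stands for the part that bears it (a point fixed in the world has none). Each returns a list of dicts, best first, with "p" (0 to 1); they miss things now and then, are a little off and sometimes report something else, mostly with a low value. They report only what shows in the picture. A call takes as long as a camera call. They do not tell look-alikes from the thing itself.
- search_frame(label, picture): "xy" ([column, row] in pixels, amid what is visible of it).
- masks_of(label, picture): "region" (400x640 bool, what is visible of it) and "xy" ([column, row] in pixels, amid what is visible of it).
The state is a dict: "time_s": time; "joints": joint angles; "joint_velocities": joint speeds; "effort": joint torques, N m; "tcp_pos": TCP position; "ee_rot": TCP orientation; "wrist_force": force on the tool from outside, world axes, zero at the start; "moment": the same for the moment, N m; "gripper_width": opening from 0.0 (shut) to 1.0 (fully open); "gripper_force": force on a finger pad.
Only numpy, scipy, OpenCV 4.12 (cv2) and the standard library are available. Lean on these libraries where they do the work, as an engineer would, in place of code of your own. Each camera call takes 0.05 s, during which the arm holds its last target. There are 200 camera calls.

## Task

Tidy the painting table: stand the square ink bottle, the white jar, the slim steel tin and the wooden charcoal box each in the shallow plywood tray made for its shape and size (square, large round, small round, oblong), upright and flat on the tray's floor inside the rim. Do not tip any of them over, and leave the paint tube and the eraser lying where they are.

Things in the scene. Friction and masses are not known exactly. Their poses are not given: they have to be found in the camera images.
- ink_center (a point): Square amber glass ink bottle with a round black cap, standing upright: body 46 x 46 mm and 44 mm high, cap 32 mm across, 64 mm high in all, about 160 g. The point is its centre, 32 mm above its underside; x and y run along the sides of the body, z up.
- gesso_center (a point): Round white plastic jar with a white lid, standing upright: 60 mm across body and lid (body up to 50 mm, then a narrow groove, lid above), 70 mm high, about 220 g; the larger of the two round things. The point is its centre, 35 mm above its underside; z up.
- tin_center (a point): Slim round steel tin, standing upright: 36 mm across, 64 mm high, about 130 g; the smaller of the two round things. The point is its centre, 32 mm above its underside; z up.
- box_center (a point): Oblong closed wooden charcoal box with pale sides and a slightly narrower brown lid: 112 mm (x) by 44 mm (y), 50 mm high (the sides reach to 44 mm, the lid, 36 mm wide, above), about 180 g. The point is its centre, 25 mm above its underside; x along its length, z up. The lid does not come off.
- tray_square: Shallow square plywood tray, inside 66 x 66 mm, outside 78 x 78 mm: home of the square ink bottle. It is glued to the table and does not move. Origin: centre of its underside, on the table; floor 4 mm thick, wall 6 mm thick, top of the rim 11 mm above the table (7 mm above the tray's floor). x and y run along its sides.
- tray_round_big: Shallow round plywood tray, the larger of the two round ones, inside 80 mm across, outside 92 mm: home of the white jar. It is glued to the table and does not move. Origin: centre of its underside, on the table; floor 4 mm thick, wall 6 mm thick, top of the rim 11 mm above the table (7 mm above the tray's floor).
- tray_round_small: Shallow round plywood tray, the smaller of the two round ones, inside 56 mm across, outside 68 mm: home of the slim steel tin. It is glued to the table and does not move. Origin: centre of its underside, on the table; floor 4 mm thick, wall 6 mm thick, top of the rim 11 mm above the table (7 mm above the tray's floor).
- tray_oblong: Shallow oblong plywood tray, inside 132 mm (x) by 64 mm (y), outside 144 x 76 mm: home of the wooden charcoal box. It is glued to the table and does not move. Origin: centre of its underside, on the table; floor 4 mm thick, wall 6 mm thick, top of the rim 11 mm above the table (7 mm above the tray's floor). x runs along its length.
- tube_center (a point): Bystander: pale metal paint tube with a white paper band and a black cap, lying flat, about 105 mm long (x), 34 mm wide, 18 mm high, loose. The point is near its middle, 8 mm above the table. To be left where it is.
- eraser_center (a point): Bystander: dark rubber eraser in a cardboard sleeve, lying flat, 60 mm (x) by 26 mm, 16 mm high, loose. The point is its centre, 8 mm above the table. To be left where it is.
Not all that is in view belongs to the job. What is meant by the part that bears ink_center is not pink, and is the smaller of those in its own colour. What is shaped like the part that bears tin_center but pink is not meant.

How it is judged (in metres and radians):
At the end, for the whole second after the job is handed in: Each of the four things stands in its own tray: its centre within 15 mm of the tray's centre (as far as the rim allows), no more than 3 mm above its seated height on the tray's floor, within 4 degrees of upright, and at rest (under 20 mm/s) (horizontal distance between ink_center and tray_square below 0.015 m and z of ink_center in the frame of tray_square below 0.039 m and angle between each of ink_center, gesso_center, tin_center, box_center's own z axis and vertical below 0.07 rad and linear speed of each of ink, gesso, tin, box below 0.02 m/s and horizontal distance between gesso_center and tray_round_big below 0.015 m and z of gesso_center in the frame of tray_round_big below 0.042 m and horizontal distance between tin_center and tray_round_small below 0.015 m and z of tin_center in the frame of tray_round_small below 0.039 m and horizontal distance between box_center and tray_oblong below 0.015 m and z of box_center in the frame of tray_oblong below 0.032 m); the robot touches nothing.
It fails at once if one of the four things is tipped over (more than about 35 degrees) (angle between any of ink_center, gesso_center, tin_center, box_center's own z axis and vertical above 0.6 rad).
It fails at once if the paint tube is shifted by more than 25 mm (distance of tube_center from where it was at the start of the episode above 0.025 m).
It fails at once if the eraser is shifted by more than 25 mm (distance of eraser_center from where it was at the start of the episode above 0.025 m).
It also fails if it takes over 106 s, if anything falls off the work surface, if the arm or the gripper's body presses on something with over 40 N, if the wrist force passes 120 N, or if a joint passes its speed limit or range.

## Working session

There is one attempt and no reset: what is moved stays moved. The work goes in short steps, Python scripts to look and compute and a tool call to move; the robot and the scene stay as the last step left them, time stands still between calls to the robot, and variables do not carry over. Pictures are saved under pics/ and viewed, at most 14 in all, crops included, and the job is handed in when it is done.

Besides the shell and the picture viewer there is one more tool, called after "Emit:" as a command line: name --pt "numbers of a row" for each row, then --argument value for the rest. drive_tool: Moves the arm, as the interface text tells. Its arguments: {"type":"object","properties":{"rows":{"type":"array"}},"required":["rows"]}

```bash
mkdir -p pics; cat > h.py <<'E'
import numpy as np, cv2
from station import sense, capture, finish_job, search_frame, masks_of
def K(c): return np.array([[c['fx'],0,c['cx']],[0,c['fy'],c['cy']],[0,0,1.]])
def world_map(c,s=None):
    h,w=c['z_map'].shape
    uv=np.stack(np.meshgrid(np.arange(w),np.arange(h)),-1).reshape(-1,1,2).astype(np.float64)
    n=cv2.undistortPoints(uv,K(c),np.array(c['distortion'])).reshape(h,w,2)
    z=c['z_map'].astype(float)
    P=np.dstack([n[...,0]*z,n[...,1]*z,z])
    if 'R' in c: W=(P-np.array(c['t']))@np.array(c['R'])
    else:
        T=np.array(c['T_tool_cam']); P=P@T[:3,:3].T+T[:3,3]
        W=P@np.array(s['ee_rot']).T+np.array(s['tcp_pos'])
    W[z<=0]=np.nan
    return W
def save(c,n): cv2.imwrite('pics/'+n,cv2.cvtColor(c['frame'],cv2.COLOR_RGB2BGR))
E
python3 - <<'E'
from h import *
c=capture('top'); d=capture('side'); save(c,'top.png'); save(d,'side.png')
W=world_map(c)
for n in ['ink_center','gesso_center','tin_center','box_center','tray_square','tray_round_big','tray_round_small','tray_oblong','tube_center','eraser_center']:
    for r in masks_of(n,c):
        if r['p']<.2: continue
        m=r['region']; p=W[m]; p=p[~np.isnan(p[:,0])]
        if len(p)==0: print(n,r['p'],r['xy'],'nodepth');continue
        zt=np.percentile(p[:,2],95); q=p[p[:,2]>zt-.006]
        (cx,cy),wh,a=cv2.minAreaRect(q[:,:2].astype(np.float32)*1000)
        print(n,round(r['p'],2),np.round(r['xy']),m.sum(),'ztop',round(zt,3),'rect',np.round([cx,cy,*wh,a],1),'med rgb',np.median(c['frame'][m],0))
s=sense(); print(s['tcp_pos'],s['ee_rot'],s['time_s'])
E
```

```text
ink_center 0.92 [353. 263.] 353 ztop 0.067 rect [344.4 -91.9  31.   28.4  88.8] med rgb [224. 143. 166.]
ink_center 0.82 [319. 214.] 373 ztop 0.067 rect [466.7  -3.   29.1  29.7  88.5] med rgb [113.  68.  45.]
ink_center 0.71 [296. 260.] 688 ztop 0.091 rect [351.1  46.7  41.9  41.3  88. ] med rgb [127.   73.5  51. ]
gesso_center 0.89 [254. 218.] 565 ztop 0.074 rect [461.3 155.4  57.   55.7  88.2] med rgb [231. 233. 234.]
tin_center 0.76 [374. 214.] 212 ztop 0.067 rect [ 458.7 -135.5   32.5   34.3   88.4] med rgb [205. 190. 191.]
tin_center 0.54 [387. 242.] 232 ztop 0.068 rect [ 388.3 -168.1   34.    33.2   42.9] med rgb [230. 147. 174.]
box_center 0.69 [257. 218.] 575 ztop 0.074 rect [461.3 155.4  57.   55.7  88.2] med rgb [231. 233. 234.]
box_center 0.41 [424. 151.] 938 ztop 0.013 rect [ 625.1 -290.8   88.5   89.2   87.1] med rgb [222. 187. 128.]
tray_square 0.56 [312. 158.] 905 ztop 0.013 rect [616.2  10.9  77.9  78.6  70.4] med rgb [223. 189. 130.]
tray_round_big 0.67 [427. 150.] 879 ztop 0.013 rect [ 627.5 -290.9   84.7   88.7    1.2] med rgb [223. 188. 129.]
tray_round_small 0.55 [432. 218.] 545 ztop 0.013 rect [ 454.3 -296.6   64.5   66.1   43.1] med rgb [224. 189. 130.]
tray_oblong 0.6 [371. 152.] 1640 ztop 0.013 rect [ 634.2 -150.3  144.8   79.8    8.1] med rgb [222. 188. 129.]
tray_oblong 0.52 [313. 158.] 856 ztop 0.013 rect [616.   10.6  77.1  78.   70.6] med rgb [224. 190. 130.]
tube_center 0.61 [259. 148.] 394 ztop 0.02 rect [630.2 142.8  29.7  97.1  80.1] med rgb [214. 210. 202.]
eraser_center 0.63 [204. 156.] 261 ztop 0.02 rect [630.  288.   58.   26.8  17.9] med rgb [126.  96.  66.]
eraser_center 0.36 [257. 146.] 488 ztop 0.019 rect [631.  142.5  29.8 102.2  79. ] med rgb [209.  204.5 197. ]
[0.24551722 0.57474811 0.24157035] [[ 9.19563376e-01 -3.92941722e-01 -3.93374518e-05]
 [-3.92941717e-01 -9.19563374e-01  9.53311094e-05]
 [-7.36328501e-05 -7.22056710e-05 -9.99999995e-01]] 0.6
```

View pics/top.png

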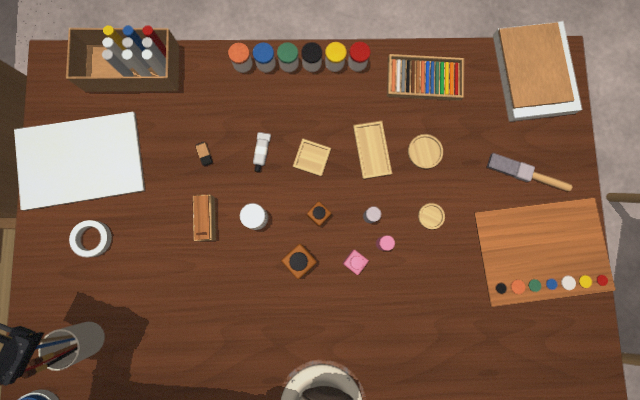

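View pics/side.png

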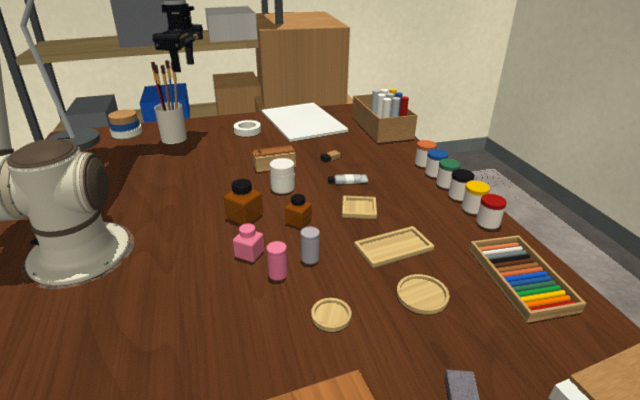

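The top view shows the ink bottle (small amber) at (319,214), the jar at (254,217), the tin (grey) at (374,214) and the box at (203,218). The trays are square (312,157), oblong (372,150), big round (426,151) and small round (431,216). The pink bottle and tin and the big amber bottle are look-alikes.

```bash
python3 - <<'E'
from h import *
c=capture('top'); W=world_map(c)
def rect(name,r0,r1,c0,c1,zl,zh):
    p=W[r0:r1,c0:c1].reshape(-1,3); p=p[(p[:,2]>zl)&(p[:,2]<zh)]
    (cx,cy),wh,a=cv2.minAreaRect(p[:,:2].astype(np.float32)*1000)
    print(name,len(p),np.round([cx,cy,*wh,a],1),np.round(np.median(p[:,2]),4))
print('table',np.nanmedian(W[170:190,200:430,2]))
rect('box',185,250,180,228,.03,.07)
rect('inkbody',195,235,300,340,.036,.052)
rect('inkcap',195,235,300,340,.055,.08)
rect('bigamber',235,285,275,325,.02,.11)
rect('jar',195,240,232,272,.06,.09)
rect('tin',200,230,360,390,.05,.08)
rect('sq',132,180,288,336,.007,.03)
rect('ob',115,185,350,397,.007,.03)
rect('rb',130,172,405,447,.007,.03)
rect('rs',200,235,415,450,.007,.03)
rect('tube',128,178,245,277,.006,.04)
E
```

```text
table 0.0012407924295330692
box 885 [462.6 281.  111.3  45.2   1. ] 0.0502
inkbody 206 [466.4  -3.3  46.2  45.8  44. ] 0.0444
inkcap 136 [465.8  -3.   29.2  30.9  88.1] 0.0649
bigamber 704 [350.6  47.5  63.3  63.3  41. ] 0.0629
jar 492 [4.604e+02 1.553e+02 5.780e+01 5.720e+01 2.000e-01] 0.0711
tin 180 [ 458.8 -135.1   32.8   34.7   89.5] 0.0646
sq 364 [623.3   6.8  83.6 100.5  64.5] 0.0112
ob 600 [ 635.2 -162.   144.4  103.7    7.7] 0.0105
rb 361 [ 631.8 -290.5   90.3  102.1   86.7] 0.0103
rs 245 [ 455.  -296.8   65.6   66.1   67. ] 0.011
tube 431 [637.4 138.  110.9  51.5   4.8] 0.0155
```

Emit:
drive_tool --pt "100 21 -30 0 0 0 0.084" --pt "100 22 -30 0 0 0 0.084" --pt "100 22 -30 0 0 0 0.084" --pt "100 22 -30 0 0 0 0.084" --pt "100 22 -29 0 0 0 0.084"

```text
time_s: 1.07
tcp_pos: [0.3552, 0.4242, 0.2418]
ee_rot: [[1.0, 0.021, 0.0], [0.021, -1.0, 0.0], [0.0, -0.0, -1.0]]
wrist_force: [0.0, 0.2, -0.0]
gripper_width: 0.996
gripper_force: 0.0
```

Emit:
drive_tool --pt "100 22 -29 -10 0 0 0" --pt "100 22 -29 -20 0 0 0" --pt "100 22 -29 -20 0 0 0" --pt "100 21 -29 -20 0 0 0" --pt "100 21 -29 -10 0 0 0"

```text
time_s: 1.48
tcp_pos: [0.4623, 0.2784, 0.1595]
ee_rot: [[1.0, 0.016, -0.003], [0.016, -1.0, -0.002], [-0.003, 0.002, -1.0]]
wrist_force: [0.6, -0.2, 0.1]
gripper_width: 1.003
gripper_force: 0.0
```

```bash
cat > look.py <<'E'
import sys
from h import *
# usage: look.py png zlo zhi x y rad : rect of points in z band around x,y (mm)
s=sense(); c=capture('wrist'); save(c,sys.argv[1])
W=world_map(c,s); R=np.array(s['ee_rot']); t=np.array(s['tcp_pos'])*1000
print('tcp',np.round(t,1),'yaw',round(np.degrees(np.arctan2(R[1,0],R[0,0])),1),'t',s['time_s'],'w',s['gripper_width'],'F',np.round(s['wrist_force'],1))
a=list(map(float,sys.argv[2:]))
for i in range(0,len(a),5):
    zl,zh,x,y,r=a[i:i+5]
    p=W.reshape(-1,3)*1000; p=p[(p[:,2]>zl)&(p[:,2]<zh)&(np.hypot(p[:,0]-x,p[:,1]-y)<r)]
    if len(p)<20: print('few',len(p)); continue
    (cx,cy),wh,an=cv2.minAreaRect(p[:,:2].astype(np.float32)); print(len(p),np.round([cx,cy,*wh,an],1),'z',np.round(np.median(p[:,2]),1))
E
python3 look.py w1.png 30 70 462 281 75
```

```text
tcp [462.3 278.4 159.5] yaw 0.9 t 1.4833 w 1.0027488588728715 F [ 0.6 -0.2  0.1]
6828 [465.4 282.  105.   43.6   1.9] z 50.2
```

View pics/w1.png

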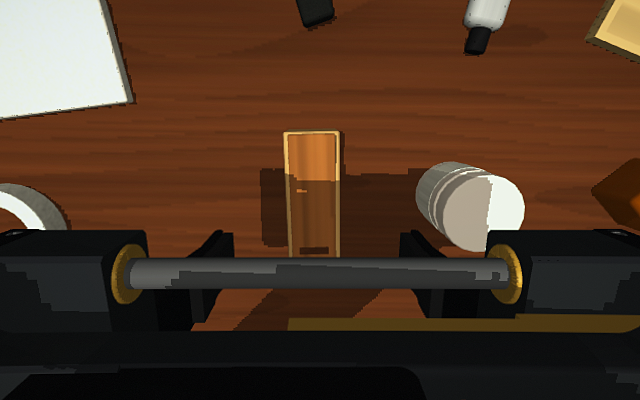

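Wrist view: the box lies centred between the fingers (columns 285–342). Descend and grip.

Emit:
drive_tool --pt "100 0 3 -30 0 0 0" --pt "100 0 0 -40 0 0 0" --pt "100 0 0 -35 0 0 0" --pt "100 0 0 -20 0 0 0" --pt "100 0 0 0 0 0 0"

```text
time_s: 1.95
tcp_pos: [0.4602, 0.2812, 0.0322]
ee_rot: [[1.0, 0.015, -0.007], [0.015, -1.0, -0.007], [-0.007, 0.007, -1.0]]
wrist_force: [-0.3, -0.6, -0.3]
gripper_width: 1.003
gripper_force: 0.0
```

Emit:
drive_tool --pt "0 0 0 0 0 0 0" --pt "0 0 0 0 0 0 0" --pt "0 0 0 0 0 0 0" --pt "0 0 0 0 0 0 0" --pt "0 0 0 0 0 0 0"

```text
time_s: 2.37
tcp_pos: [0.4631, 0.2844, 0.038]
ee_rot: [[1.0, 0.016, 0.002], [0.016, -1.0, 0.002], [0.002, -0.002, -1.0]]
wrist_force: [0.2, 1.0, 0.5]
gripper_width: 0.706
gripper_force: 0.0
```

Emit:
drive_tool --pt "0 0 0 0 0 0 0" --pt "0 0 0 0 0 0 0" --pt "0 0 0 0 0 0 0" --pt "0 0 0 0 0 0 0" --pt "0 0 0 0 0 0 0"

```text
time_s: 2.78
tcp_pos: [0.4624, 0.2834, 0.0369]
ee_rot: [[1.0, 0.016, -0.0], [0.016, -1.0, -0.001], [-0.0, 0.001, -1.0]]
wrist_force: [-1.1, -0.8, 5.5]
gripper_width: 0.501
gripper_force: 30.0
```

Emit:
drive_tool --pt "0 0 0 15 0 0 0" --pt "0 0 0 30 0 0 0" --pt "0 0 0 35 0 0 0" --pt "0 4 -10 30 0 0 0" --pt "0 8 -20 10 0 0 0"

```text
time_s: 3.2
tcp_pos: [0.4765, 0.2566, 0.161]
ee_rot: [[1.0, 0.02, 0.007], [0.02, -1.0, 0.006], [0.007, -0.006, -1.0]]
wrist_force: [0.4, -0.0, -2.1]
gripper_width: 0.505
gripper_force: 30.0
```

Emit:
drive_tool --pt "0 12 -30 0 0 0 0.03" --pt "0 12 -31 0 0 0 0.03" --pt "0 12 -31 0 0 0 0.03" --pt "0 12 -31 0 0 0 0.03" --pt "0 12 -31 0 0 0 0"

```text
time_s: 3.62
tcp_pos: [0.5344, 0.0984, 0.1558]
ee_rot: [[0.991, 0.137, -0.001], [0.137, -0.991, 0.0], [-0.001, -0.0, -1.0]]
wrist_force: [1.8, 0.3, -2.4]
gripper_width: 0.505
gripper_force: 30.0
```

Emit:
drive_tool --pt "0 13 -31 0 0 0 0" --pt "0 13 -31 0 0 0 0" --pt "0 13 -31 0 0 0 0" --pt "0 13 -31 0 0 0 0" --pt "0 13 -31 0 0 0 0"

```text
time_s: 4.03
tcp_pos: [0.5996, -0.0567, 0.1555]
ee_rot: [[0.991, 0.135, -0.001], [0.135, -0.991, 0.001], [-0.001, -0.001, -1.0]]
wrist_force: [-0.0, 0.0, -2.2]
gripper_width: 0.503
gripper_force: 30.0
```

Emit:
drive_tool --pt "0 13 -31 0 0 0 0" --pt "0 13 -31 0 0 0 0" --pt "0 10 -20 0 0 0 0" --pt "0 5 -12 0 0 0 0" --pt "0 0 0 0 0 0 0"

```text
time_s: 4.45
tcp_pos: [0.6408, -0.1515, 0.155]
ee_rot: [[0.991, 0.133, -0.001], [0.133, -0.991, 0.0], [-0.001, -0.0, -1.0]]
wrist_force: [-0.0, -0.1, -1.6]
gripper_width: 0.503
gripper_force: 30.0
```

```bash
python3 look.py w2.png 6 18 634 -150 85
```

```text
tcp [ 640.8 -151.5  155. ] yaw 7.6 t 4.45 w 0.5025625136083665 F [-0.  -0.1 -1.6]
917 [ 695.2 -141.    20.4   76.5    9.5] z 11.4
```

View pics/w2.png

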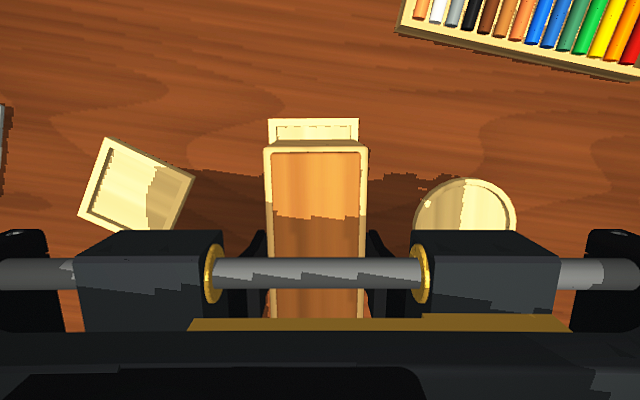

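Emit:
drive_tool --pt "0 -6 1.5 -20 0 0 0" --pt "0 0 0 -40 0 0 0" --pt "0 0 0 -33 0 0 0" --pt "0 0 0 -12 0 0 0" --pt "0 0 0 0 0 0 0"

```text
time_s: 4.92
tcp_pos: [0.6315, -0.1464, 0.0477]
ee_rot: [[0.991, 0.137, -0.009], [0.137, -0.991, 0.001], [-0.009, -0.002, -1.0]]
wrist_force: [-0.1, 0.0, -1.0]
gripper_width: 0.501
gripper_force: 30.0
```

Emit:
drive_tool --pt "0 0 0 -4 0 0 0" --pt "0 0 0 -5 0 0 0" --pt "0 0 0 0 0 0 0" --pt "0 0 0 0 0 0 0"

```text
time_s: 5.25
tcp_pos: [0.6354, -0.1477, 0.044]
ee_rot: [[0.991, 0.136, 0.003], [0.136, -0.991, -0.0], [0.002, 0.0, -1.0]]
wrist_force: [-0.2, 0.7, -1.2]
gripper_width: 0.505
gripper_force: 30.0
```

Emit:
drive_tool --pt "0 0 0 -2 0 0 0" --pt "0 0 0 0 0 0 0" --pt "0 0 0 0 0 0 0"

```text
time_s: 5.5
tcp_pos: [0.6347, -0.1478, 0.041]
ee_rot: [[0.991, 0.136, 0.001], [0.136, -0.991, -0.0], [0.001, 0.0, -1.0]]
wrist_force: [0.1, 0.0, -1.1]
gripper_width: 0.501
gripper_force: 30.0
```

Emit:
drive_tool --pt "100 0 0 0 0 0 0" --pt "100 0 0 0 0 0 0" --pt "100 0 0 0 0 0 0" --pt "100 0 0 0 0 0 0" --pt "100 0 0 0 0 0 0"

```text
time_s: 5.92
tcp_pos: [0.6347, -0.1478, 0.0408]
ee_rot: [[0.991, 0.136, 0.0], [0.136, -0.991, -0.0], [0.0, 0.0, -1.0]]
wrist_force: [-0.1, -0.3, 0.4]
gripper_width: 0.796
gripper_force: 0.0
```

Emit:
drive_tool --pt "100 0 0 15 0 0 0" --pt "100 0 0 30 0 0 0" --pt "100 0 0 35 0 0 0" --pt "100 0 0 30 0 0 0" --pt "100 0 0 10 0 0 0"

```text
time_s: 6.33
tcp_pos: [0.6372, -0.1482, 0.1666]
ee_rot: [[0.991, 0.137, 0.01], [0.137, -0.991, -0.002], [0.009, 0.003, -1.0]]
wrist_force: [0.8, -0.1, 0.9]
gripper_width: 0.992
gripper_force: 0.0
```

Emit:
drive_tool --pt "100 -15 13 0 0 0 -0.094" --pt "100 -19 16 0 0 0 -0.094" --pt "100 -19 16 0 0 0 -0.094" --pt "100 -19 16 0 0 0 -0.094" --pt "100 -19 16 0 0 0 -0.094"

```text
time_s: 6.75
tcp_pos: [0.5424, -0.0702, 0.1602]
ee_rot: [[0.943, -0.332, -0.0], [-0.332, -0.943, 0.0], [-0.0, 0.0, -1.0]]
wrist_force: [0.8, 0.7, 1.3]
gripper_width: 1.003
gripper_force: 0.0
```

Emit:
drive_tool --pt "100 -19 16 0 0 0 -0.094" --pt "100 -19 16 0 0 0 -0.094" --pt "100 -19 16 0 0 0 -0.094" --pt "100 -15 13 0 0 0 -0.094" --pt "100 -6 7 0 0 0 -0.094"

```text
time_s: 7.17
tcp_pos: [0.4632, -0.002, 0.1604]
ee_rot: [[0.691, -0.723, -0.001], [-0.723, -0.691, 0.0], [-0.001, 0.001, -1.0]]
wrist_force: [0.2, -0.5, -0.5]
gripper_width: 0.995
gripper_force: 0.0
```

Emit:
drive_tool --pt "100 0 0 0 0 0 0" --pt "100 0 0 0 0 0 0"

```text
time_s: 7.33
tcp_pos: [0.4656, -0.0026, 0.1608]
ee_rot: [[0.697, -0.717, 0.001], [-0.717, -0.697, 0.0], [0.0, -0.001, -1.0]]
wrist_force: [0.3, -0.5, 0.2]
gripper_width: 1.0
gripper_force: 0.0
```

```bash
python3 look.py w3.png 36 52 466 -3 40 55 80 466 -3 40; python3 - <<'E'
from h import *
c=capture('top'); W=world_map(c)*1000; p=W[115:185,350:397].reshape(-1,3); p=p[(p[:,2]>40)&(p[:,2]<90)]
(a,b),wh,an=cv2.minAreaRect(p[:,:2].astype(np.float32)); print('box',a,b,wh,an,np.median(p[:,2]))
E
```

```text
tcp [465.6  -2.6 160.8] yaw -45.8 t 7.3333 w 1.0003521850569035 F [ 0.3 -0.5  0.2]
1625 [465.4  -4.5  45.3  46.2  45.5] z 43.9
1361 [465.3  -4.8  30.6  31.2  44.1] z 64.2
box 633.987548828125 -147.41522216796875 (112.2470703125, 46.98326873779297) 8.61764907836914 54.620469528589396
```

View pics/w3.png

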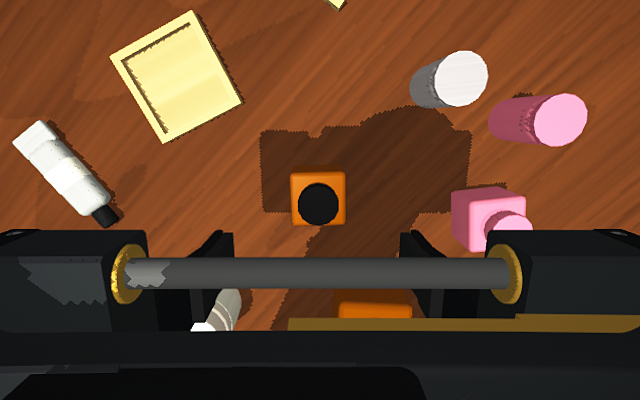

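Emit:
drive_tool --pt "100 0 -1.5 -25 0 0 0" --pt "100 0 0 -35 0 0 0" --pt "100 0 0 -30 0 0 0" --pt "100 0 0 -20 0 0 0" --pt "100 0 0 -9 0 0 0"

```text
time_s: 7.85
tcp_pos: [0.4643, -0.0054, 0.0386]
ee_rot: [[0.694, -0.72, -0.005], [-0.72, -0.694, -0.002], [-0.003, 0.005, -1.0]]
wrist_force: [1.0, -0.5, 0.6]
gripper_width: 1.001
gripper_force: 0.0
```

Emit:
drive_tool --pt "0 0 0 0 0 0 0" --pt "0 0 0 0 0 0 0" --pt "0 0 0 0 0 0 0" --pt "0 0 0 0 0 0 0" --pt "0 0 0 0 0 0 0"

```text
time_s: 8.27
tcp_pos: [0.4664, -0.004, 0.0428]
ee_rot: [[0.694, -0.72, 0.003], [-0.72, -0.694, 0.001], [0.001, -0.003, -1.0]]
wrist_force: [0.5, -0.4, 0.3]
gripper_width: 0.705
gripper_force: 0.0
```

Emit:
drive_tool --pt "0 0 0 0 0 0 0" --pt "0 0 0 0 0 0 0" --pt "0 0 0 0 0 0 0" --pt "0 0 0 0 0 0 0" --pt "0 0 0 0 0 0 0"

```text
time_s: 8.68
tcp_pos: [0.4658, -0.0042, 0.0421]
ee_rot: [[0.694, -0.72, 0.001], [-0.72, -0.694, 0.0], [0.0, -0.001, -1.0]]
wrist_force: [-0.5, 0.7, 6.0]
gripper_width: 0.526
gripper_force: 29.8
```

Emit:
drive_tool --pt "0 0 0 15 0 0 0" --pt "0 0 0 30 0 0 0" --pt "0 0 0 30 0 0 0" --pt "0 0 0 15 0 0 0" --pt "0 10 1 5 0 0 0"

```text
time_s: 9.1
tcp_pos: [0.4752, -0.0032, 0.139]
ee_rot: [[0.694, -0.72, 0.003], [-0.72, -0.694, 0.001], [0.001, -0.003, -1.0]]
wrist_force: [-0.3, 0.6, -2.0]
gripper_width: 0.527
gripper_force: 29.8
```

Emit:
drive_tool --pt "0 20 2 0 0 0 0.09" --pt "0 30 3 0 0 0 0.09" --pt "0 30 3 0 0 0 0.09" --pt "0 30 3 0 0 0 0.09" --pt "0 20 2 0 0 0 0.09"

```text
time_s: 9.52
tcp_pos: [0.6076, 0.01, 0.1355]
ee_rot: [[0.94, -0.342, -0.0], [-0.342, -0.94, -0.0], [-0.0, 0.0, -1.0]]
wrist_force: [0.5, -0.1, -1.7]
gripper_width: 0.533
gripper_force: 29.8
```

Emit:
drive_tool --pt "0 10 1 0 0 0 0.01" --pt "0 0 0 0 0 0 0" --pt "0 0 0 0 0 0 0" --pt "0 0 0 0 0 0 0"

```text
time_s: 9.85
tcp_pos: [0.6141, 0.0105, 0.1357]
ee_rot: [[0.941, -0.338, -0.003], [-0.338, -0.941, -0.0], [-0.002, 0.001, -1.0]]
wrist_force: [-0.3, 0.6, -2.4]
gripper_width: 0.525
gripper_force: 29.8
```

```bash
python3 look.py w4.png 8 18 616 11 60
```

```text
tcp [614.1  10.5 135.7] yaw -19.7 t 9.85 w 0.5246632956102617 F [-0.3  0.6 -2.4]
1562 [625.9   6.   78.2  55.6  70.3] z 11.3
```

View pics/w4.png

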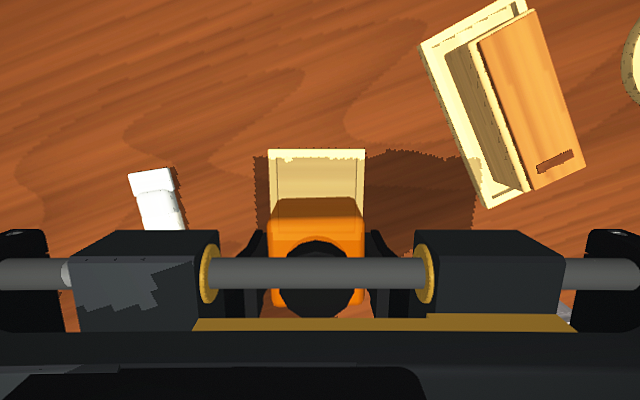

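Emit:
drive_tool --pt "0 1 0 -20 0 0 0" --pt "0 0 0 -30 0 0 0" --pt "0 0 0 -22 0 0 0" --pt "0 0 0 -8 0 0 0" --pt "0 0 0 -3 0 0 0"

```text
time_s: 10.32
tcp_pos: [0.6148, 0.0104, 0.0521]
ee_rot: [[0.941, -0.337, -0.004], [-0.337, -0.941, -0.001], [-0.003, 0.002, -1.0]]
wrist_force: [-0.4, -0.3, -1.7]
gripper_width: 0.527
gripper_force: 29.8
```

Emit:
drive_tool --pt "0 0 0 -3 0 0 0" --pt "0 0 0 -3 0 0 0" --pt "0 0 0 0 0 0 0" --pt "0 0 0 0 0 0 0"

```text
time_s: 10.65
tcp_pos: [0.6171, 0.0109, 0.0486]
ee_rot: [[0.942, -0.337, 0.002], [-0.337, -0.942, 0.0], [0.002, -0.001, -1.0]]
wrist_force: [1.0, 0.3, -2.3]
gripper_width: 0.525
gripper_force: 29.8
```

Emit:
drive_tool --pt "0 0 0 -2 0 0 0" --pt "0 0 0 0 0 0 0" --pt "0 0 0 0 0 0 0" --pt "0 0 0 0 0 0 0"

```text
time_s: 10.98
tcp_pos: [0.6171, 0.0109, 0.0462]
ee_rot: [[0.942, -0.337, 0.001], [-0.337, -0.942, 0.0], [0.001, -0.001, -1.0]]
wrist_force: [-0.5, 0.2, 1.3]
gripper_width: 0.53
gripper_force: 29.8
```

Emit:
drive_tool --pt "100 0 0 0 0 0 0" --pt "100 0 0 0 0 0 0" --pt "100 0 0 0 0 0 0" --pt "100 0 0 0 0 0 0" --pt "100 0 0 0 0 0 0"

```text
time_s: 11.4
tcp_pos: [0.6165, 0.0107, 0.0455]
ee_rot: [[0.941, -0.337, -0.0], [-0.337, -0.941, -0.0], [-0.0, 0.0, -1.0]]
wrist_force: [-0.0, 0.1, 0.7]
gripper_width: 0.817
gripper_force: 0.0
```

Emit:
drive_tool --pt "100 0 0 15 0 0 0" --pt "100 0 0 30 0 0 0" --pt "100 0 0 30 0 0 0" --pt "100 0 0 30 0 0 0" --pt "100 0 0 10 0 0 0"

```text
time_s: 11.82
tcp_pos: [0.619, 0.0109, 0.1658]
ee_rot: [[0.942, -0.336, 0.009], [-0.336, -0.942, 0.001], [0.008, -0.004, -1.0]]
wrist_force: [0.7, -0.4, 0.3]
gripper_width: 0.996
gripper_force: 0.0
```

Emit:
drive_tool --pt "100 -12 11 0 0 0 0.04" --pt "100 -18 17 0 0 0 0.05" --pt "100 -20 18 0 0 0 0.05" --pt "100 -20 18 0 0 0 0.05" --pt "100 -20 18 0 0 0 0.05"

```text
time_s: 12.23
tcp_pos: [0.5253, 0.0931, 0.1601]
ee_rot: [[0.995, -0.102, -0.001], [-0.102, -0.995, -0.0], [-0.001, 0.0, -1.0]]
wrist_force: [0.4, 0.8, 0.1]
gripper_width: 0.998
gripper_force: 0.0
```

Emit:
drive_tool --pt "100 -20 18 0 0 0 0.05" --pt "100 -20 18 0 0 0 0.05" --pt "100 -16 16 0 0 0 0" --pt "100 -10 10 0 0 0 0" --pt "100 0 0 0 0 0 0"

```text
time_s: 12.65
tcp_pos: [0.4588, 0.1558, 0.1605]
ee_rot: [[1.0, -0.001, -0.001], [-0.001, -1.0, 0.0], [-0.001, -0.0, -1.0]]
wrist_force: [0.5, -0.3, 0.0]
gripper_width: 1.007
gripper_force: 0.0
```

Emit:
drive_tool --pt "100 0 0 0 0 0 0"

```text
time_s: 12.73
tcp_pos: [0.4602, 0.1551, 0.1605]
ee_rot: [[1.0, -0.002, 0.0], [-0.002, -1.0, -0.0], [0.0, 0.0, -1.0]]
wrist_force: [0.3, -0.2, -0.6]
gripper_width: 0.998
gripper_force: 0.0
```

```bash
python3 look.py w5.png 62 85 460 155 45; python3 - <<'E'
from h import *
c=capture('top'); W=world_map(c)*1000; p=W[132:180,288:336].reshape(-1,3); p=p[(p[:,2]>40)&(p[:,2]<90)]
(a,b),wh,an=cv2.minAreaRect(p[:,:2].astype(np.float32)); print('ink',a,b,wh,an,np.percentile(p[:,2],[10,30,50,90]))
E
```

```text
tcp [460.2 155.1 160.5] yaw -0.1 t 12.7333 w 0.997716791417681 F [ 0.3 -0.2 -0.6]
4932 [461.2 156.   58.9  58.9  89.2] z 70.4
ink 617.2269897460938 11.836862564086914 (46.357666015625, 46.44094467163086) 73.22325897216797 [46.0549801  48.42910384 50.62027948 70.32850817]
```

Emit:
drive_tool --pt "100 1 0 -25 0 0 0" --pt "100 0 0.5 -35 0 0 0" --pt "100 0 0 -35 0 0 0" --pt "100 0 0 -20 0 0 0" --pt "100 0 0 -9 0 0 0"

```text
time_s: 13.25
tcp_pos: [0.4604, 0.1533, 0.0333]
ee_rot: [[1.0, -0.006, -0.005], [-0.006, -1.0, -0.004], [-0.005, 0.004, -1.0]]
wrist_force: [0.3, 0.6, 0.5]
gripper_width: 0.997
gripper_force: 0.0
```

Emit:
drive_tool --pt "0 0 0 0 0 0 0" --pt "0 0 0 0 0 0 0" --pt "0 0 0 0 0 0 0" --pt "0 0 0 0 0 0 0" --pt "0 0 0 0 0 0 0"

```text
time_s: 13.67
tcp_pos: [0.4624, 0.1558, 0.0379]
ee_rot: [[1.0, -0.004, 0.002], [-0.004, -1.0, 0.002], [0.002, -0.002, -1.0]]
wrist_force: [-0.6, 0.3, -0.9]
gripper_width: 0.71
gripper_force: 0.0
```

Emit:
drive_tool --pt "0 0 0 0 0 0 0" --pt "0 0 0 0 0 0 0" --pt "0 0 0 0 0 0 0" --pt "0 0 0 0 0 0 0"

```text
time_s: 14.0
tcp_pos: [0.4623, 0.1557, 0.0378]
ee_rot: [[1.0, -0.003, 0.002], [-0.003, -1.0, 0.001], [0.002, -0.001, -1.0]]
wrist_force: [-0.6, -0.6, 5.7]
gripper_width: 0.684
gripper_force: 30.0
```

Emit:
drive_tool --pt "0 0 0 15 0 0 0" --pt "0 0 0 30 0 0 0" --pt "0 0 0 35 0 0 0" --pt "0 4 -10 25 0 0 0" --pt "0 8 -20 5 0 0 0"

```text
time_s: 14.42
tcp_pos: [0.4756, 0.1274, 0.1512]
ee_rot: [[1.0, 0.0, 0.008], [0.0, -1.0, 0.005], [0.008, -0.005, -1.0]]
wrist_force: [1.2, 0.5, -2.2]
gripper_width: 0.679
gripper_force: 30.0
```

Emit:
drive_tool --pt "0 11 -30 0 0 0 0" --pt "0 11 -31 0 0 0 0" --pt "0 11 -31 0 0 0 0" --pt "0 11 -31 0 0 0 0" --pt "0 11 -31 0 0 0 0"

```text
time_s: 14.83
tcp_pos: [0.5279, -0.0302, 0.146]
ee_rot: [[1.0, -0.004, -0.001], [-0.004, -1.0, 0.0], [-0.001, -0.0, -1.0]]
wrist_force: [0.0, -0.8, -3.6]
gripper_width: 0.68
gripper_force: 30.0
```

Emit:
drive_tool --pt "0 12 -31 0 0 0 0" --pt "0 12 -31 0 0 0 0" --pt "0 12 -31 0 0 0 0" --pt "0 12 -31 0 0 0 0" --pt "0 12 -31 0 0 0 0"

```text
time_s: 15.25
tcp_pos: [0.588, -0.1851, 0.1456]
ee_rot: [[1.0, -0.004, -0.002], [-0.004, -1.0, 0.001], [-0.002, -0.001, -1.0]]
wrist_force: [0.7, 0.6, -2.2]
gripper_width: 0.682
gripper_force: 30.0
```

Emit:
drive_tool --pt "0 12 -31 0 0 0 0" --pt "0 12 -31 0 0 0 0" --pt "0 9 -25 0 0 0 0" --pt "0 4 -18 0 0 0 0" --pt "0 0 -3 0 0 0 0"

```text
time_s: 15.67
tcp_pos: [0.6252, -0.2947, 0.1446]
ee_rot: [[1.0, -0.007, -0.002], [-0.007, -1.0, 0.0], [-0.002, -0.0, -1.0]]
wrist_force: [0.2, -0.2, -2.9]
gripper_width: 0.679
gripper_force: 30.0
```

Emit:
drive_tool --pt "0 0 0 0 0 0 0" --pt "0 0 0 0 0 0 0"

```text
time_s: 15.83
tcp_pos: [0.6246, -0.2911, 0.1455]
ee_rot: [[1.0, -0.004, -0.002], [-0.004, -1.0, 0.001], [-0.002, -0.001, -1.0]]
wrist_force: [0.9, -0.3, -3.3]
gripper_width: 0.683
gripper_force: 30.0
```

```bash
python3 look.py w6.png 8 18 627 -291 60
```

```text
tcp [ 624.6 -291.1  145.5] yaw -0.2 t 15.8333 w 0.6825947216343311 F [ 0.9 -0.3 -3.3]
1397 [ 6.399e+02 -2.903e+02  6.440e+01  9.040e+01  2.000e-01] z 11.1
```

View pics/w6.png

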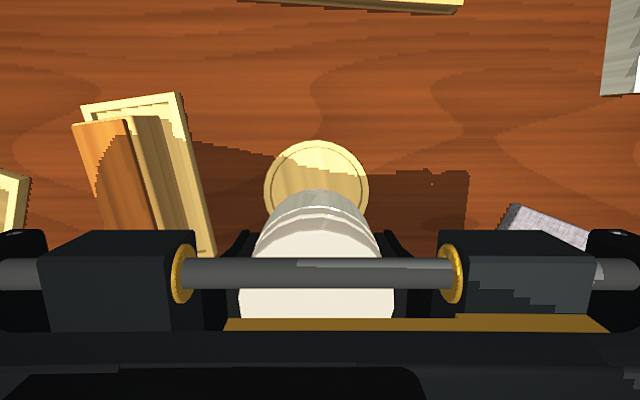

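Emit:
drive_tool --pt "0 2.5 0.5 -20 0 0 0" --pt "0 0 0 -35 0 0 0" --pt "0 0 0 -30 0 0 0" --pt "0 0 0 -8 0 0 0" --pt "0 0 0 -3 0 0 0"

```text
time_s: 16.3
tcp_pos: [0.6264, -0.2897, 0.0481]
ee_rot: [[1.0, -0.002, -0.006], [-0.002, -1.0, 0.001], [-0.006, -0.001, -1.0]]
wrist_force: [0.3, -0.8, -2.8]
gripper_width: 0.684
gripper_force: 30.0
```

Emit:
drive_tool --pt "0 0 0 -4 0 0 0" --pt "0 0 0 -3 0 0 0" --pt "0 0 0 0 0 0 0" --pt "0 0 0 0 0 0 0" --pt "0 0 0 0 0 0 0"

```text
time_s: 16.72
tcp_pos: [0.6287, -0.2915, 0.045]
ee_rot: [[1.0, -0.004, 0.002], [-0.004, -1.0, -0.001], [0.002, 0.001, -1.0]]
wrist_force: [-0.2, 0.3, -3.1]
gripper_width: 0.685
gripper_force: 30.0
```

Emit:
drive_tool --pt "0 0 0 -3 0 0 0" --pt "0 0 0 0 0 0 0" --pt "0 0 0 0 0 0 0" --pt "0 0 0 0 0 0 0"

```text
time_s: 17.05
tcp_pos: [0.629, -0.2917, 0.0418]
ee_rot: [[1.0, -0.003, 0.002], [-0.003, -1.0, -0.001], [0.003, 0.001, -1.0]]
wrist_force: [0.6, -1.6, 3.7]
gripper_width: 0.679
gripper_force: 30.0
```

Emit:
drive_tool --pt "100 0 0 0 0 0 0" --pt "100 0 0 0 0 0 0" --pt "100 0 0 0 0 0 0" --pt "100 0 0 0 0 0 0" --pt "100 0 0 0 0 0 0"

```text
time_s: 17.47
tcp_pos: [0.6278, -0.2912, 0.0402]
ee_rot: [[1.0, -0.004, -0.001], [-0.004, -1.0, 0.0], [-0.001, -0.0, -1.0]]
wrist_force: [-0.2, -0.7, 0.8]
gripper_width: 0.956
gripper_force: 0.0
```

Emit:
drive_tool --pt "100 0 0 15 0 0 0" --pt "100 0 0 30 0 0 0" --pt "100 0 0 35 0 0 0" --pt "100 0 0 30 0 0 0" --pt "100 0 0 10 0 0 0"

```text
time_s: 17.88
tcp_pos: [0.6304, -0.2923, 0.1667]
ee_rot: [[1.0, -0.003, 0.009], [-0.003, -1.0, -0.004], [0.009, 0.004, -1.0]]
wrist_force: [0.9, 0.7, 1.0]
gripper_width: 1.001
gripper_force: 0.0
```

Emit:
drive_tool --pt "100 -12 11 0 0 0 0" --pt "100 -19 17 0 0 0 0" --pt "100 -20 18 0 0 0 0" --pt "100 -20 18 0 0 0 0" --pt "100 -20 18 0 0 0 0"

```text
time_s: 18.3
tcp_pos: [0.5356, -0.2085, 0.1599]
ee_rot: [[1.0, -0.004, -0.001], [-0.004, -1.0, 0.0], [-0.001, -0.0, -1.0]]
wrist_force: [0.7, 0.7, 0.8]
gripper_width: 1.002
gripper_force: 0.0
```

Emit:
drive_tool --pt "100 -20 18 0 0 0 0" --pt "100 -20 18 0 0 0 0" --pt "100 -20 18 0 0 0 0" --pt "100 -13 14 0 0 0 0" --pt "100 -5 6 0 0 0 0"

```text
time_s: 18.72
tcp_pos: [0.4566, -0.1341, 0.1603]
ee_rot: [[1.0, -0.003, -0.002], [-0.003, -1.0, 0.001], [-0.002, -0.001, -1.0]]
wrist_force: [-0.1, 0.4, -0.5]
gripper_width: 0.999
gripper_force: 0.0
```

Emit:
drive_tool --pt "100 0 0 0 0 0 0" --pt "100 0 0 0 0 0 0"

```text
time_s: 18.88
tcp_pos: [0.4597, -0.1353, 0.1608]
ee_rot: [[1.0, -0.003, 0.001], [-0.003, -1.0, -0.0], [0.001, 0.0, -1.0]]
wrist_force: [-0.3, -0.2, -0.0]
gripper_width: 0.999
gripper_force: 0.0
```

```bash
python3 look.py w7.png 56 80 459 -135 30; python3 - <<'E'
from h import *
c=capture('top'); W=world_map(c)*1000
for n,a,b in (('jar',(120,172),(400,450)),('ink',(132,180),(288,336))):
    p=W[a[0]:a[1],b[0]:b[1]].reshape(-1,3); p=p[(p[:,2]>60)&(p[:,2]<90)]
    (x,y),wh,an=cv2.minAreaRect(p[:,:2].astype(np.float32)); print(n,x,y,wh,an,np.percentile(p[:,2],[10,50,90]))
E
```

```text
tcp [ 459.7 -135.3  160.8] yaw -0.2 t 18.8833 w 0.9985174835305874 F [-0.3 -0.2 -0. ]
1696 [ 458.4 -136.9   35.7   34.9    0.6] z 64.4
jar 627.6270141601562 -291.84747314453125 (58.30072021484375, 57.70143127441406) 82.09078979492188 [72.16516402 75.15280782 77.19865304]
ink 617.3404541015625 12.009912490844727 (29.823028564453125, 29.644094467163086) 16.691516876220703 [66.55083084 68.87234598 71.32212996]
```

View pics/w7.png

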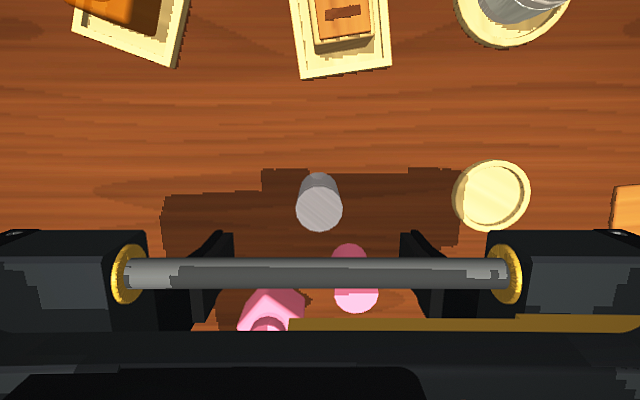

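The grey tin is at (319,202), centred between the fingers and clear of the pink tin behind it.

Emit:
drive_tool --pt "100 -1 -1 -25 0 0 0" --pt "100 0 0 -35 0 0 0" --pt "100 0 0 -33 0 0 0" --pt "100 0 0 -18 0 0 0" --pt "100 0 0 -10 0 0 0"

```text
time_s: 19.4
tcp_pos: [0.457, -0.137, 0.0364]
ee_rot: [[1.0, -0.005, -0.005], [-0.005, -1.0, -0.0], [-0.005, 0.0, -1.0]]
wrist_force: [0.1, 0.2, -0.4]
gripper_width: 1.005
gripper_force: 0.0
```

Emit:
drive_tool --pt "0 0 0 0 0 0 0" --pt "0 0 0 0 0 0 0" --pt "0 0 0 0 0 0 0" --pt "0 0 0 0 0 0 0" --pt "0 0 0 0 0 0 0"

```text
time_s: 19.82
tcp_pos: [0.4589, -0.1364, 0.0405]
ee_rot: [[1.0, -0.004, 0.002], [-0.004, -1.0, 0.0], [0.002, -0.0, -1.0]]
wrist_force: [0.1, 0.4, 0.9]
gripper_width: 0.708
gripper_force: 0.0
```

Emit:
drive_tool --pt "0 0 0 0 0 0 0" --pt "0 0 0 0 0 0 0" --pt "0 0 0 0 0 0 0" --pt "0 0 0 0 0 0 0" --pt "0 0 0 0 0 0 0"

```text
time_s: 20.23
tcp_pos: [0.4581, -0.1363, 0.0398]
ee_rot: [[1.0, -0.004, 0.0], [-0.004, -1.0, -0.0], [0.0, 0.0, -1.0]]
wrist_force: [-0.8, 0.5, 1.6]
gripper_width: 0.402
gripper_force: 30.0
```

Emit:
drive_tool --pt "0 0 0 0 0 0 0" --pt "0 0 0 0 0 0 0" --pt "0 0 0 0 0 0 0"

```text
time_s: 20.48
tcp_pos: [0.4581, -0.1363, 0.0398]
ee_rot: [[1.0, -0.004, 0.0], [-0.004, -1.0, -0.0], [0.0, 0.0, -1.0]]
wrist_force: [-0.5, 0.4, 4.5]
gripper_width: 0.4
gripper_force: 30.0
```

Emit:
drive_tool --pt "0 0 0 15 0 0 0" --pt "0 0 0 30 0 0 0" --pt "0 0 0 35 0 0 0" --pt "0 0 -10 15 0 0 0" --pt "0 0 -25 5 0 0 0"

```text
time_s: 20.9
tcp_pos: [0.46, -0.1704, 0.1427]
ee_rot: [[1.0, -0.0, 0.007], [-0.0, -1.0, -0.0], [0.007, 0.0, -1.0]]
wrist_force: [-0.0, -0.3, -1.3]
gripper_width: 0.404
gripper_force: 30.0
```

Emit:
drive_tool --pt "0 -1 -30 0 0 0 0" --pt "0 -1 -30 0 0 0 0" --pt "0 -1 -30 0 0 0 0" --pt "0 -1 -25 0 0 0 0" --pt "0 0 -10 0 0 0 0"

```text
time_s: 21.32
tcp_pos: [0.4535, -0.2986, 0.1387]
ee_rot: [[1.0, -0.007, -0.001], [-0.007, -1.0, 0.0], [-0.001, -0.0, -1.0]]
wrist_force: [-0.6, -0.1, -1.2]
gripper_width: 0.407
gripper_force: 30.0
```

Emit:
drive_tool --pt "0 0 0 0 0 0 0" --pt "0 0 0 0 0 0 0" --pt "0 0 0 0 0 0 0"

```text
time_s: 21.57
tcp_pos: [0.4537, -0.2954, 0.1391]
ee_rot: [[1.0, -0.003, -0.001], [-0.003, -1.0, 0.001], [-0.001, -0.001, -1.0]]
wrist_force: [-0.0, -0.3, -0.9]
gripper_width: 0.406
gripper_force: 30.0
```

```bash
python3 look.py w8.png 8 18 455 -297 50
```

```text
tcp [ 453.7 -295.4  139.1] yaw -0.2 t 21.5667 w 0.40646530319121205 F [-0.  -0.3 -0.9]
1176 [ 460.5 -295.8   66.6   55.5   88.5] z 11.2
```

View pics/w8.png

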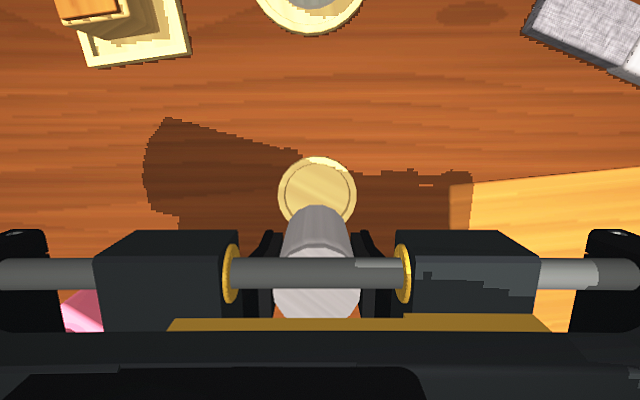

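Emit:
drive_tool --pt "0 0.5 -0.5 -20 0 0 0" --pt "0 0 0 -33 0 0 0" --pt "0 0 0 -25 0 0 0" --pt "0 0 0 -7 0 0 0" --pt "0 0 0 -3 0 0 0"

```text
time_s: 22.03
tcp_pos: [0.4538, -0.2957, 0.0502]
ee_rot: [[1.0, -0.002, -0.004], [-0.002, -1.0, 0.001], [-0.004, -0.001, -1.0]]
wrist_force: [0.2, 0.4, -1.0]
gripper_width: 0.408
gripper_force: 30.0
```

Emit:
drive_tool --pt "0 0 0 -4 0 0 0" --pt "0 0 0 -2 0 0 0" --pt "0 0 0 0 0 0 0" --pt "0 0 0 0 0 0 0" --pt "0 0 0 0 0 0 0"

```text
time_s: 22.45
tcp_pos: [0.4551, -0.297, 0.0465]
ee_rot: [[1.0, -0.004, 0.002], [-0.004, -1.0, -0.001], [0.002, 0.001, -1.0]]
wrist_force: [-0.1, 1.0, -0.9]
gripper_width: 0.403
gripper_force: 30.0
```

Emit:
drive_tool --pt "0 0 0 -2.5 0 0 0" --pt "0 0 0 0 0 0 0" --pt "0 0 0 0 0 0 0" --pt "0 0 0 0 0 0 0"

```text
time_s: 22.78
tcp_pos: [0.4553, -0.2971, 0.0438]
ee_rot: [[1.0, -0.003, 0.002], [-0.003, -1.0, -0.001], [0.002, 0.001, -1.0]]
wrist_force: [0.1, 0.6, 4.7]
gripper_width: 0.408
gripper_force: 30.0
```

Emit:
drive_tool --pt "100 0 0 0 0 0 0" --pt "100 0 0 0 0 0 0" --pt "100 0 0 0 0 0 0" --pt "100 0 0 0 0 0 0" --pt "100 0 0 0 0 0 0"

```text
time_s: 23.2
tcp_pos: [0.4541, -0.2967, 0.0427]
ee_rot: [[1.0, -0.004, -0.001], [-0.004, -1.0, 0.0], [-0.001, -0.0, -1.0]]
wrist_force: [-0.4, 0.0, -0.2]
gripper_width: 0.696
gripper_force: 0.0
```

Emit:
drive_tool --pt "100 0 0 15 0 0 0" --pt "100 0 0 30 0 0 0" --pt "100 0 0 35 0 0 0" --pt "100 0 0 35 0 0 0" --pt "100 0 0 35 0 0 0"

```text
time_s: 23.62
tcp_pos: [0.454, -0.2966, 0.1943]
ee_rot: [[1.0, -0.004, -0.001], [-0.004, -1.0, 0.0], [-0.001, -0.0, -1.0]]
wrist_force: [0.9, -0.5, -0.5]
gripper_width: 0.988
gripper_force: 0.0
```

Emit:
drive_tool --pt "100 -20 20 10 0 0 0" --pt "100 -30 30 0 0 0 0" --pt "100 -30 30 0 0 0 0" --pt "100 -10 10 0 0 0 0" --pt "100 0 0 0 0 0 0"

```text
time_s: 24.03
tcp_pos: [0.3625, -0.2061, 0.2032]
ee_rot: [[1.0, -0.002, -0.0], [-0.002, -1.0, 0.001], [-0.0, -0.001, -1.0]]
wrist_force: [-0.7, -0.2, 0.1]
gripper_width: 1.002
gripper_force: 0.0
```

```bash
python3 - <<'E'
from h import *
c=capture('top'); save(c,'end.png'); W=world_map(c)*1000
for n,a,b,z in (('jar',(120,172),(400,450),60),('ink',(132,180),(288,336),60),('tin',(195,235),(410,455),50),('box',(115,185),(350,397),42)):
    p=W[a[0]:a[1],b[0]:b[1]].reshape(-1,3); p=p[(p[:,2]>z)&(p[:,2]<90)]
    if len(p)<9: print(n,'none');continue
    (x,y),wh,an=cv2.minAreaRect(p[:,:2].astype(np.float32)); print(n,np.round([x,y,*wh,an],1),np.percentile(p[:,2],[10,50,90]))
for r in masks_of('tube_center',c)[:1]+masks_of('eraser_center',c)[:1]: print(r['xy'])
E
```

```text
jar [ 627.  -292.    58.2   58.5   24.8] [71.68609642 74.75669967 77.28155542]
ink [616.6  12.2  30.4  30.2  20.9] [65.51142823 68.98757981 71.34481336]
tin [ 457.  -297.3   35.2   34.6   88.2] [60.28199398 68.8410575  71.30329084]
box [ 633.2 -147.9  110.6   47.7    8.2] [48.68466677 54.47027213 57.14977194]
[262.9, 148.6]
[203.4, 158.0]
```

View pics/end.png

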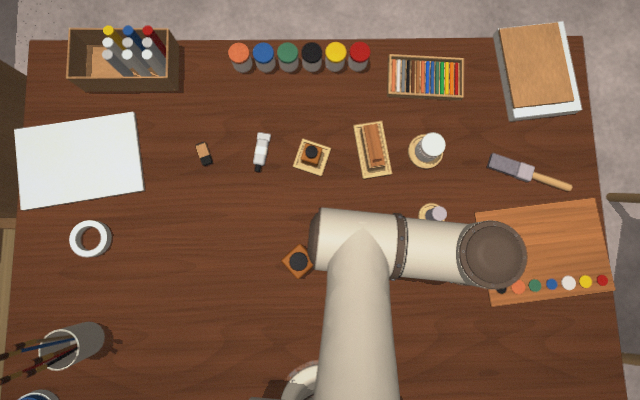

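All four things stand in their own trays: ink (311,152), box (374,150), jar (430,148), tin (433,214). The heights match seated, and the tube and eraser haven't moved.

```bash
python3 -c "
from h import *
print(finish_job())"
```

```text
the job is handed in; nothing more can be done
None
```

The ink bottle, jar, tin and charcoal box each stand upright in their own trays, seated on the floor by the last camera check. The paint tube and eraser were left untouched, and I handed the job in at about 24 s; no verdict came back.

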